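# Pull the marking tape off its spindle into the kit tray

### The arm

A 6-joint arm with a two-finger parallel gripper is mounted at the origin on a cart in front of the work surface, level with it; the furniture and walls round the work are solid. World frame = base frame: x ahead of the robot, y to its left, z up, the work surface at z = 0. Lengths are in m, angles in degrees, forces in N, time in s.
With the tool pointing down it reaches from about 0.325 to 0.775 m from the base axis. Payload 5.5 kg.
Tool frame: the origin (TCP) lies at the centre of the arm's flange, where the gripper is bolted on; the fingertips stand 182 mm ahead of it and the grasp point (between the pads) lies 163 mm ahead of it; z points along the fingers, y is the direction in which the jaws open and shut (so a half turn about z gives the same grasp; the last joint's range is limited). The gripper opens to 88 mm and grips with 3 to 60 N. Pads are 20 mm wide; open, the fingers measure 115 mm over their backs; the gripper's body (75 mm by 178 mm) begins 61 mm behind the grasp point.
Start: joints at [59.777, 5.22, 70.514, -0, 104.267, -3.249], TCP at [0.272, 0.535, 0.405] pointing down, gripper open.
Joint ranges: [-164.24, 164.24], [-49.07, 125.15], [9.68, 141.18], [-86.29, 266.29], [3.28, 154.24], [-151.56, 151.56]. Speed limits (degrees/s): [147.25, 147.25, 172.46, 180, 180, 180].

### API

Orientations are given as [roll, pitch, yaw] about the fixed x, y, z axes, in that order (R = Rz(yaw) Ry(pitch) Rx(roll)).
In Python, from station import r gives the robot as it stands. The module is installed in compiled form; this text tells all that it offers. Calls block until the motion is done:
- r.reach(position, orientation): joint-space move of the TCP to a pose.
- r.servo_line(position, rotation=None, speed=0.15): straight line of the TCP; rotation=None keeps the orientation; speed is the mean speed in m/s.
- r.move_joints(angles): joint-space move.
- r.let_go() and r.grab(squeeze=None): open the fingers fully, or close them until they stop; squeeze is the grip in N (None keeps the last).
- r.wait(seconds).
- r.inverse_kinematics(position, orientation): joint angles nearest the present ones, or None.
- r.sense(): the state.
- r.snapshot(name): name is "scene" or "top" or "wrist"; returns a dict with "frame" (400x640x3 uint8, red, green, blue), "fx", "fy", "cx", "cy" (pixels), "R" (3x3) and "t" (3): a world point X has camera coordinates R X + t. Camera axes: x right, y down, z forward; pixel columns grow to the right and rows downward; lengths in m; the calibration is good to about 2 mm. A picture is of the moment at which its call begins. There is no depth.
A pose or a line that the arm cannot do raises r.IKError and nothing moves.
- r.hand_in(): hands the job in, once; it reports no verdict.
The state is a dict: "clock": time; "joints": joint angles; "joint_vel": joint speeds; "joint_torque": joint torques, N m; "tcp_pos": TCP position; "orientation": TCP orientation; "contact_force": force on the tool from outside, world axes, zero at the start; "torque": the same for the moment, N m; "opening": finger opening in m.
Only numpy, scipy, OpenCV 4.12 (cv2) and the standard library are available. Lean on these libraries where they do the work, as an engineer would, in place of code of your own. Each camera call takes 0.05 s, during which the arm holds its last target. There are 200 camera calls.

### The job

Slide the roll of yellow marking tape straight up off the spindle of the tape stand, and lay it down flat on the bottom of the blue kit tray. Set it down rather than dropping it, let go of it, and leave the tape measure where it is.

Things in the scene. Friction and masses are not known exactly. Their poses are not given: they have to be found in the camera images.
- tape_center (a point): Roll of yellow marking tape: a ring 100 mm in outer diameter, 24 mm high, bore 68 mm in diameter (wall 14 to 16 mm), about 0.12 kg. The point is the ring's centre, half-way up; z is its axis. It starts level on the stand's seat bar, centred on the spindle. A finger fits in the bore beside the spindle on the stand's +x or -x side.
- stand: Tape stand, fixed: round grey foot 112 mm in diameter, 12 mm high (two screw heads to 16 mm); across it along the stand's y a dark seat bar 100 mm long, 24 mm wide, top at 28 mm. Free space beside the bar, down to the foot. Origin: on the spindle's axis at the worktop; z up. Solid bench grinders under 0.3 m high stand to the left and right of the work: pass over them.
- tray: Blue square kit tray, fixed to the worktop, 166 x 166 mm outside, 160 x 160 mm inside, walls 3 mm thick and 24 mm high, floor 3 mm thick, empty. Origin: centre of the underside, on the worktop; x and y along its sides.
- tape_measure_center (a point): Tape measure, black and yellow, 64 x 77 x 35 mm, loose on the worktop; a bystander. The point is its centre.
- spindle_top (a point): Top centre of the stand's upright aluminium spindle, 14 mm in diameter, 80 mm above the worktop. On it two flat wings 6 mm thick along the stand's +y and -y reach 31 mm from the axis up to 67 mm height and 22 mm up to 74 mm; they guide the tape's bore with about 3 mm to spare each side.

How it is judged:
By the outcome, as a careful person would: the job done as asked, in the order asked, and still so for the second after the job is handed in, with the robot touching nothing.
It also fails if it takes over 40 s, if anything falls off the work surface, if the arm or the gripper's body presses on something with over 40 N, if the wrist force passes 120 N, or if a joint passes its speed limit or range.

## Working session

There is one attempt and no reset: what is moved stays moved. The work goes in short steps, each a Python script; the robot and the scene stay as the last script left them, time stands still between calls to the robot, and variables do not carry over. Pictures are saved under pics/ and viewed, about 8 in all and at most 12, crops included, and the job is handed in when it is done.

```bash
mkdir -p pics; cat > h.py <<'E'
from station import r
import numpy as np, cv2
def snap(n,f):
    s=r.snapshot(n); cv2.imwrite(f'pics/{f}.png',cv2.cvtColor(s['frame'],cv2.COLOR_RGB2BGR)); np.save(f'pics/{f}.npy',s,allow_pickle=True); return s
def load(f): return np.load(f'pics/{f}.npy',allow_pickle=True).item()
def ray(s,p,z):
    R=np.array(s['R']);t=np.array(s['t']).ravel();p=np.atleast_2d(p).astype(float)
    d=np.c_[(p[:,0]-s['cx'])/s['fx'],(p[:,1]-s['cy'])/s['fy'],np.ones(len(p))]@R
    c=-R.T@t
    return c+d*((z-c[2])/d[:,2])[:,None]
def proj(s,X):
    c=np.atleast_2d(X)@np.array(s['R']).T+np.array(s['t']).ravel()
    return np.c_[c[:,0]/c[:,2]*s['fx']+s['cx'],c[:,1]/c[:,2]*s['fy']+s['cy']]
E
python3 - <<'E'
from h import *
for n in('scene','top'):
    s=snap(n,n+'0');print(n,-np.array(s['R']).T@np.array(s['t']).ravel(),s['fx'])
st=r.sense();print(st['clock'],st['orientation'],st['opening'])
E
```

```text
scene [-0.10145762 -0.73009587  0.90524477] 516.1422834210273
top [ 0.35241164 -0.07880771  0.9338602 ] 394.1794685015964
0.1 [-1.79895486e+02 -7.21622036e-03  1.53024838e+02] 0.08788625642070753
```

View pics/top0.png

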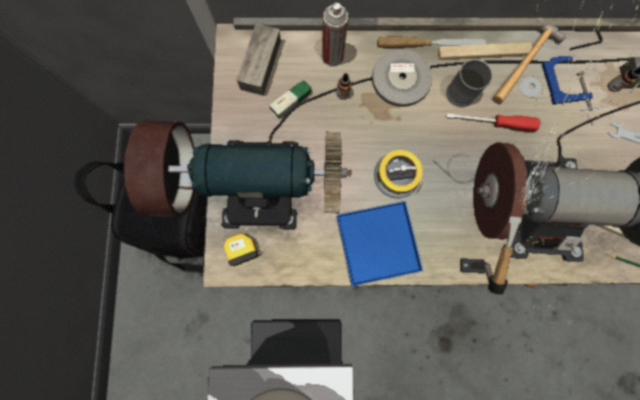

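View pics/scene0.png

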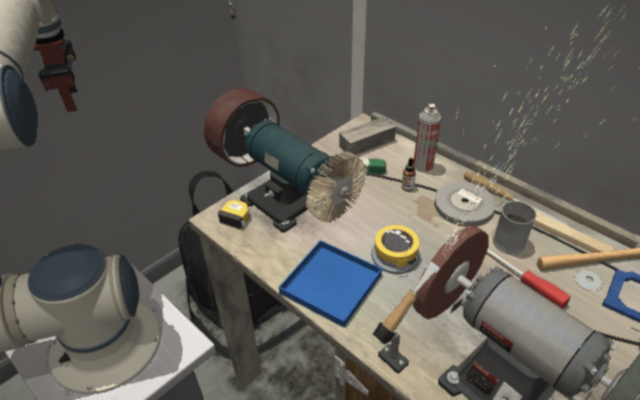

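The top view shows the tape at about (400,173), the tray at (380,243) and the tape measure at (239,248). The scene view has the tape at (397,245), and grinders stand on both sides of the work. Next I compute positions and move above the tape.

```bash
cat >> h.py <<'E'
def mask(s,lo,hi,win=None):
    h=cv2.cvtColor(s['frame'],cv2.COLOR_RGB2HSV); m=cv2.inRange(h,np.array(lo),np.array(hi))
    if win: w=np.zeros_like(m); w[win[1]:win[3],win[0]:win[2]]=255; m&=w
    return m
def big(m): return max(cv2.findContours(m,cv2.RETR_EXTERNAL,cv2.CHAIN_APPROX_NONE)[0],key=cv2.contourArea)
YEL=((20,120,90),(35,255,255)); BLU=((100,120,40),(125,255,255))
E
python3 - <<'E'
from h import *
s=load('top0')
c=big(mask(s,*YEL,(360,140,440,210))); P=ray(s,c[:,0],.052)[:,:2].astype(np.float32)
print('tape',cv2.fitEllipse(P))
c=big(mask(s,*BLU,(320,190,440,300))); P=ray(s,c[:,0],.024)[:,:2].astype(np.float32)
print('tray',cv2.minAreaRect(P))
st=r.sense();p=st['tcp_pos']
up=[p[0],p[1],.56]
e,_=cv2.fitEllipse(ray(s,big(mask(s,*YEL,(360,140,440,210)))[:,0],.052)[:,:2].astype(np.float32))[:2]
try:
  r.servo_line(up,speed=.2)
  for yaw in(90,-90,180,0):
    q=r.inverse_kinematics([e[0],e[1],.54],[180,0,yaw]);print(yaw,q)
except r.IKError as x: print(x)
print(r.sense()['clock'],r.sense()['tcp_pos'])
E
```

```text
tape ((0.5832849144935608, -0.27546247839927673), (0.09747466444969177, 0.10179769992828369), 52.533164978027344)
tray ((0.42008909583091736, -0.22454947233200073), (0.1636665016412735, 0.16351282596588135), 11.243255615234375)
90 [-28.3008871   17.46263512  42.60368483   0.         119.93368005
 -28.3008871 ]
-90 None
180 [ -28.3008871    17.46263512   42.60368483    0.          119.93368005
 -118.3008871 ]
0 [-2.83008871e+01  1.74626351e+01  4.26036848e+01 -2.54444375e-14
  1.19933680e+02  6.16991129e+01]
1.025 [0.27233548 0.5350902  0.55871107]
```

```bash
python3 - <<'E'
from h import *
r.reach([.55,-.27,.55],[180,0,90])
r.servo_line([.55,-.27,.42],speed=.2)
s=snap('wrist','w1')
print(r.sense()['clock'],-np.array(s['R']).T@np.array(s['t']).ravel(), proj(s,[[.583,-.275,.052],[.42,-.2245,.024]]))
E
```

```text
4.8667 [ 0.55087012 -0.19727224  0.40090622] [[345.21270751 182.1295718 ]
 [219.48347522 139.64029556]]
```

View pics/w1.png

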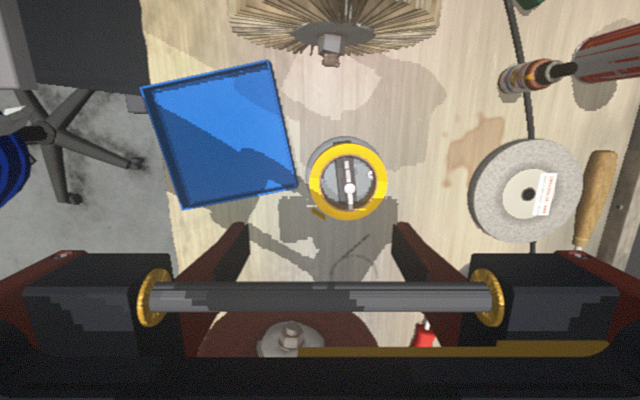

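The wrist view shows the tape ring at about (348,181), its wings running nearly vertical in the image (along world y), and the tray at upper left. I'll zoom in for the wing angle.

```bash
python3 - <<'E'
from h import *
s=load('w1')
c=big(mask(s,*YEL,(300,130,400,230)));P=ray(s,c[:,0],.052)[:,:2].astype(np.float32)
print(cv2.fitEllipse(P),cv2.minEnclosingCircle(P))
m=mask(s,*YEL,(300,130,400,230)); cs,h=cv2.findContours(m,cv2.RETR_CCOMP,cv2.CHAIN_APPROX_NONE)
for c,k in zip(cs,h[0]):
    if k[3]>=0 and len(c)>60: print('hole',cv2.fitEllipse(ray(s,c[:,0],.052)[:,:2].astype(np.float32)))
c=big(mask(s,*BLU,(120,50,310,220)));P=ray(s,c[:,0],.024)[:,:2].astype(np.float32)
print('tray',cv2.minAreaRect(P))
im=cv2.imread('pics/w1.png')[130:230,290:410];cv2.imwrite('pics/w1c.png',cv2.resize(im,None,fx=6,fy=6,interpolation=cv2.INTER_CUBIC))
E
```

```text
((0.5861117243766785, -0.27555006742477417), (0.09695727378129959, 0.09851150214672089), 25.41316795349121) ((0.5863882303237915, -0.27507710456848145), 0.05010190233588219)
hole ((0.5861194729804993, -0.275979608297348), (0.07470130175352097, 0.07542317360639572), 166.58056640625)
tray ((0.42279693484306335, -0.22405141592025757), (0.1674630045890808, 0.16524675488471985), 11.07726764678955)
```

View pics/w1c.png

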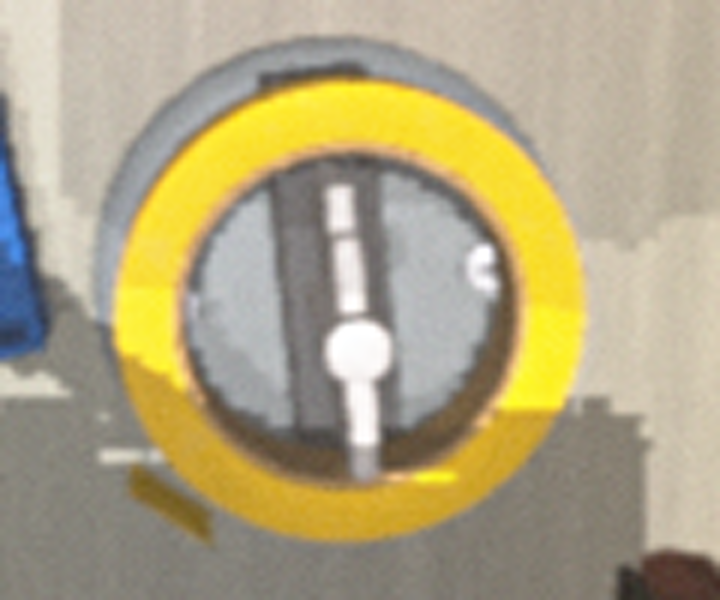

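Bar edges in the crop, (278,180)→(300,430) and (380,165)→(400,430), put the stand at about +4.7° yaw. The screw heads are at ±x. I plan to grip the wall on the stand's -x side, with the inner finger midway between spindle and bore. I'll go above that spot and look from close by.

```bash
python3 - <<'E'
from h import *
a=np.radians(4.7);u=np.array([np.cos(a),np.sin(a)]);c=np.array([.5855,-.2757])
m=c-.0705*u
r.reach([*m,.42],[180,0,94.7])
r.servo_line([*m,.30],speed=.15)
s=snap('wrist','w2')
M=mask(s,*YEL)
k=big(M);x,y,w,h=cv2.boundingRect(k);print(x,y,w,h)
P=ray(s,k[:,0],.052)[:,:2].astype(np.float32);print(cv2.fitEllipse(P),cv2.minEnclosingCircle(P))
st=r.sense();print(st['clock'],st['tcp_pos'],m,st['contact_force'])
E
```

```text
343 147 118 113
((0.5849096775054932, -0.27486494183540344), (0.09033523499965668, 0.09466805309057236), 47.648704528808594) ((0.5846299529075623, -0.2744845151901245), 0.05122467875480652)
6.1417 [ 0.5155806  -0.28158532  0.30167298] [ 0.51523706 -0.28147666] [0.13297098 0.0795033  0.67549812]
```

View pics/w2.png

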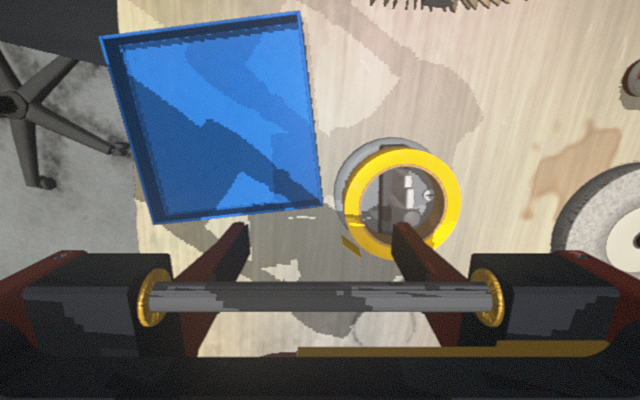

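The ring shows at (343–461, 147–260), centred at (0.585, -0.275), which agrees with the earlier estimate. The right finger is over the bore and the seat bar is vertical in the tool image, so the yaw is right. Now I descend and close gently.

```bash
python3 - <<'E'
from h import *
a=np.radians(4.7);u=np.array([np.cos(a),np.sin(a)]);c=np.array([.585,-.275])
m=c-.0705*u
r.servo_line([*m,.26],speed=.1)
r.servo_line([*m,.214],speed=.06)
st=r.sense();print(st['clock'],st['tcp_pos'],m,st['contact_force'])
r.grab(3)
st=r.sense();print(st['clock'],st['tcp_pos'],st['contact_force'],st['opening'])
s=snap('wrist','w3');snap('scene','s3')
E
```

```text
7.6083 [ 0.51487398 -0.28083078  0.21442507] [ 0.51473706 -0.28077666] [ 0.10411537 -0.2641437   0.34553127]
8.425 [ 0.51571602 -0.28128842  0.21500314] [ 6.01894771 -3.3433515  -0.71753443] 0.045140837248687095
```

View pics/w3.png

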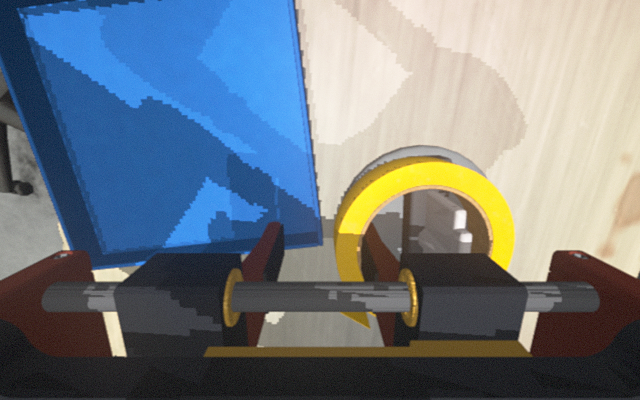

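The fingers are coupled: the inner pad has drawn the ring about 14 mm against the guide wings, and the outer pad has not reached it (opening 45 mm). I'll move the hand inward so the gentle grip closes on the wall, then re-centre.

```bash
python3 - <<'E'
from h import *
a=np.radians(4.7);u=np.array([np.cos(a),np.sin(a)]);c=np.array([.585,-.275])
for d in(.0655,.0605,.0565):
    r.servo_line([*(c-d*u),.214],speed=.03)
    r.grab(3)
    st=r.sense();print(d,st['clock'],st['contact_force'].round(1) if hasattr(st['contact_force'],'round') else st['contact_force'],st['opening'])
E
```

```text
0.0655 9.0583 [ 6.1 -2.9 -0.9] 0.03536328433876941
0.0605 9.5917 [ 5.9 -3.  -1.8] 0.024848466688786455
0.0565 10.0917 [ 5.3 -3.  -0.2] 0.01686364938609416
```

```bash
python3 - <<'E'
from h import *
a=np.radians(4.7);u=np.array([np.cos(a),np.sin(a)]);c=np.array([.585,-.275])
for d in(.053,.042):
    r.servo_line([*(c-d*u),.214],speed=.03)
    if d==.053: r.grab(8)
    st=r.sense();print(d,st['clock'],np.round(st['contact_force'],1),st['opening'])
r.grab(35)
st=r.sense();print(st['clock'],np.round(st['contact_force'],1),st['opening'],st['tcp_pos'])
s=snap('wrist','w4')
E
```

```text
0.053 10.575 [ 4.2 -3.   0.9] 0.014188354910141117
0.042 11.0917 [-2.4  0.2  3.4] 0.01405186713188482
11.3083 [-0.5  0.1  2.7] 0.013461883342137422 [ 0.54328107 -0.27839808  0.21417203]
```

View pics/w4.png

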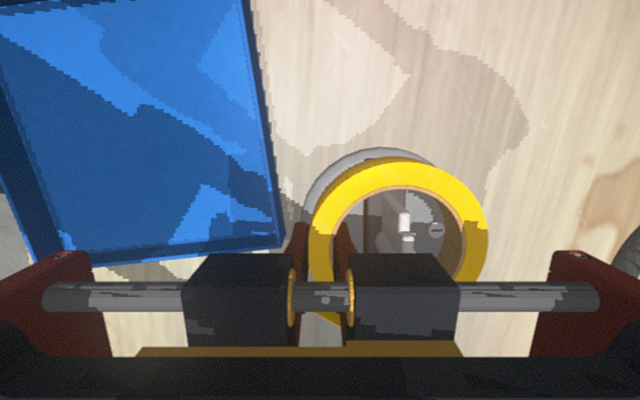

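The wall is pinched (opening 13.5 mm), the spindle is about centred in the bore and the force is low. Lifting straight up now.

```bash
python3 - <<'E'
from h import *
a=np.radians(4.7);u=np.array([np.cos(a),np.sin(a)]);c=np.array([.585,-.275])
m=c-.042*u
for z in(.23,.25,.28,.33):
    r.servo_line([*m,z],speed=.08 if z>.23 else .04)
    st=r.sense();print(z,st['clock'],np.round(st['contact_force'],1),np.round(st['torque'],2),st['opening'])
snap('scene','s5');s=snap('wrist','w5')
a=cv2.imread('pics/s5.png')[120:320,270:510];b=cv2.imread('pics/w5.png')
cv2.imwrite('pics/c5.png',np.hstack([cv2.resize(a,(480,400)),cv2.resize(b,(320,200)).repeat(2,0)]) if 0 else np.vstack([cv2.resize(a,(420,350)),cv2.resize(b,(420,248))]))
E
```

```text
0.23 11.9083 [-0.4 -0.2 -1.2] [-0.07  0.07  0.01] 0.01336139058954161
0.25 12.3083 [ 0.2 -0.3 -1.1] [-0.03  0.1  -0.03] 0.013380710937536788
0.28 12.8333 [-0.1  0.  -0.8] [-0.06  0.08  0.03] 0.013038065539630182
0.33 13.6083 [ 0.5  0.2 -1.5] [-0.08  0.09 -0.  ] 0.013751109405780863
```

View pics/c5.png

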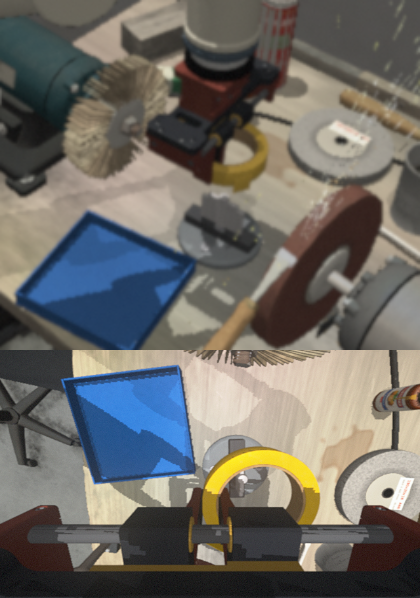

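The tape is off the spindle and level, with the bare stand below it. I'll carry it to the tray, with the jaws turned along the tray's diagonal so the opening outer finger clears the walls.

```bash
python3 - <<'E'
from h import *
a=np.radians(56.1);v=np.array([np.cos(a),np.sin(a)]);T=np.array([.4215,-.2243])
m=T-.024*v
r.servo_line([*m,.33],[180,0,146.1],speed=.09)
st=r.sense();print(st['clock'],np.round(st['tcp_pos'],4),np.round(st['orientation'],1),np.round(st['contact_force'],1),st['opening'])
r.servo_line([*m,.215],speed=.12)
f0=np.array(r.sense()['contact_force'])
for z in np.arange(.205,.186,-.002):
    r.servo_line([*m,z],speed=.03)
    st=r.sense();f=np.array(st['contact_force']);print(round(z,4),round(st['tcp_pos'][2],4),st['clock'],np.round(f,1),np.round(st['torque'],2))
    if f[2]-f0[2]>2.5: break
snap('scene','s6');snap('top','t6')
a=cv2.imread('pics/s6.png')[200:340,260:440];b=cv2.imread('pics/t6.png')[180:300,310:450]
cv2.imwrite('pics/c6.png',np.hstack([cv2.resize(a,(400,311)),cv2.resize(b,(363,311))]))
E
```

```text
15.4083 [ 0.4083 -0.2442  0.33  ] [180.   -0.  146.1] [-0.6 -0.4 -1.3] 0.013497864308382068
0.205 0.2048 17.0 [ 0.6 -0.  -1.7] [-0.11  0.08  0.01]
0.203 0.2029 17.25 [ 0.8  0.2 -1.1] [-0.02  0.    0.  ]
0.201 0.2008 17.5 [-1.1 -0.2 -2. ] [-0.04  0.04 -0.01]
0.199 0.1988 17.75 [ 0.2 -0.5 -1.1] [-0.08 -0.   -0.04]
0.197 0.1968 18.0 [-0.1 -0.3 -1.2] [-0.04  0.03 -0.  ]
0.195 0.1948 18.25 [ 0.5 -0.2 -1.2] [-0.06  0.05 -0.05]
0.193 0.1928 18.5 [ 0.3 -0.  -0.1] [ 0.01 -0.02 -0.  ]
0.191 0.1908 18.75 [ 0.2 -0.6 -1.7] [-0.01  0.04 -0.02]
0.189 0.1894 19.0 [-1.5  0.4  2.5] [-0.03  0.12 -0.02]
```

View pics/c6.png

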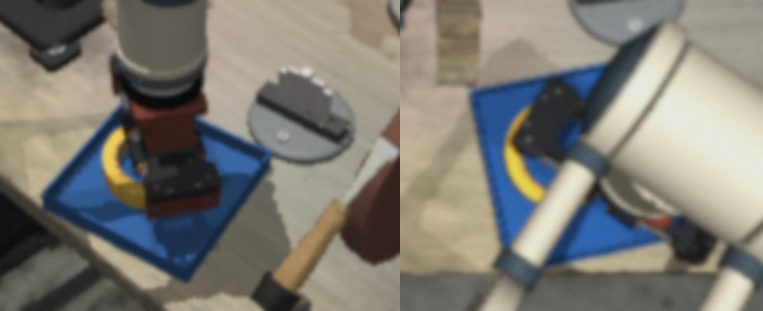

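The tape is inside the tray and touched the floor at the predicted height (TCP 0.189 m). Releasing and going straight up.

```bash
python3 - <<'E'
from h import *
r.let_go()
st=r.sense();p=st['tcp_pos'];print(st['clock'],np.round(st['contact_force'],1),st['opening'])
r.servo_line([p[0],p[1],.26],speed=.08)
r.servo_line([p[0],p[1],.45],speed=.2)
s=snap('wrist','w7');snap('scene','s7')
k=big(mask(s,*YEL))
P=ray(s,k[:,0],.027)[:,:2].astype(np.float32);print('tape',cv2.fitEllipse(P),cv2.minEnclosingCircle(P))
k=big(mask(s,*BLU));P=ray(s,k[:,0],.024)[:,:2].astype(np.float32);print('tray',cv2.minAreaRect(P))
st=r.sense();print(st['clock'],np.round(st['contact_force'],1))
a=cv2.imread('pics/w7.png');b=cv2.imread('pics/s7.png')[170:370,180:460]
cv2.imwrite('pics/c7.png',np.vstack([cv2.resize(a,(420,262)),cv2.resize(b,(420,300))]))
E
```

```text
20.3083 [ 0.2 -0.6  0.5] 0.08768158573844728
tape ((0.4306155741214752, -0.2074499875307083), (0.09596036374568939, 0.09744425117969513), 98.89270782470703) ((0.43067076802253723, -0.2071552723646164), 0.04951072856783867)
tray ((0.42161667346954346, -0.2245892882347107), (0.16382662951946259, 0.16350971162319183), 11.3019437789917)
22.55 [ 0.8 -0.   0.4]
```

View pics/c7.png

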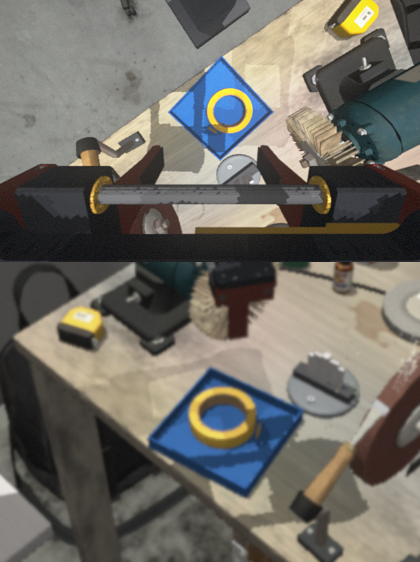

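The tape lies flat inside the tray, the tape measure hasn't moved, and the gripper is clear.

```bash
python3 - <<'E'
from h import *
r.hand_in()
E
```

```text
the job is handed in; nothing more can be done
```

I slid the yellow tape straight up off the spindle and set it down flat on the tray floor. I then let go, backed the gripper clear and handed the job in at about 22.6 s.

- **Last checks:** The final wrist picture put the tape's centre at (0.431, -0.207) and the tray's at (0.422, -0.225). That puts the tape about 19 mm off the tray's centre, fully inside and clear of the walls. By eye, the tape measure was where it started, and the arm was touching nothing.
- **Forces:** The tape met the tray floor at the expected height with only about 4 N of added force. Readings along the way stayed below about 7 N.
- **What went differently:** On the first close at 3 N, one finger pulled the tape about 14 mm sideways against the spindle's guide wings. I moved the hand inward until both fingers held the tape wall and re-centred it before lifting. The lift itself showed no sideways load.
- **Measurement disagreement:** Position estimates from the different views differed by about 3 mm, which the fit allowed.

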